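# Open the self-closing supply chest and stow the packed tin

### The job

Push the lid of the plywood supply chest up and over until its spring stay takes it past the balance point and it stands open by itself; go gently by feel, for the lid must never be pushed or squeezed with more than 20 N, at the end stop neither. Then take the packed tin with the red band and set it down, without dropping it, upright on the floor of the chest's empty bay. Leave the lid standing open and the other things on the table where they are.

Things in the scene. Friction and masses are not known exactly. Their poses are not given: they have to be found in the camera images.
- chest: Open plywood chest with dark corner irons, fixed to the table; outside 300 (x) x 170 (y) x 100 mm high, walls 5 mm, inner floor 5 mm up. Origin at the centre of its underside, z up. The lid hinges along its +y long side; the lid's free lip is along the -y side, toward the tins. The steel stay plate with a brass roller stands outside the +x end, near the hinge, up to 105 mm above the rim.
- chest_hinge (a point): Point on the lid's hinge line, at the middle of its length (chest x = 0, y = +85 mm, 100.5 mm above the chest's underside); axes as the chest's.
- bay (a point): Point on the chest's inner floor in the middle of the empty bay (chest x = -50, y = 0 mm, 5 mm up); axes as the chest's. The bay runs from chest x = -145 to +49 mm and y = -80 to +80 mm, 95 mm deep. An 85 mm high divider (x = +49 to +55 mm) parts it from the other bay, which is full of upright cardboard sheets.
- lid_edge (a point): Middle of the lid's free edge, on its underside. The lid is a flat green board, 300 mm along chest x, 200 mm from hinge line to free edge, 10 mm thick, aluminium trim at the edge. Shut, it lies level and overhangs the chest's -y wall by 30 mm, its underside 100 mm above the table. The point turns with the lid: y points to the hinge, z out of the lid's outer face.
- lid (a joint): Opening angle of the lid, rad: 0 shut, 1.57 upright; the free edge swings up and over toward chest +y. It weighs about 0.6 kg (varies by a quarter) and a damped hinge spring also pulls it shut (together 3 to 5 N at the free edge when shut, 1 to 2 N upright): it falls shut from anywhere short of the balance point. Past that point the stay holds it open against the end stop.
- stay (a point): The stay, at the hinge line's +x end (chest x = 171 mm); axes as the chest's. Its clamp is set differently each time, unmeasured: balance point anywhere from 1.43 to 1.9 rad. From 0.18 rad before it a sprung roller suddenly adds about 5 N to the push at the free edge, then fades; past it the lid snaps on by itself, the push vanishes, and the lid rests at a rigid end stop 0.11 rad past the balance.
- tin_mid (a point): Centre (half-way up) of the packed tin: steel, 63 mm diameter, 75 mm high, about 0.25 kg, a red band round the middle and filled flush with coiled brown cardboard. Starts upright on the table; z along its axis. Rims 64 mm.
- tin_b: Empty bare metal tin, open at the top, 62 mm diameter, 75 mm high; origin at the centre of its underside. Stays where it is.
- tin_c: Another such empty bare tin. Stays where it is.
- tape: Yellow roll of tape lying flat, 90 mm diameter, 25 mm high; origin under its centre. Stays.
- glue: White glue bottle with orange cap, 52 mm diameter, 130 mm high; origin under its centre. Stays.
- jar: Glass jar with black cap, 68 mm diameter, 85 mm high; origin under its centre. Stays.
- ruler: Aluminium cutting ruler, 300 x 30 x 6 mm, lying flat; origin under its centre, long along x. Stays.
- block: Wooden block 90 x 50 x 35 mm; origin under its centre. Stays.
Things that resemble listed ones, but are neither listed nor needed, are in the scene too. There is more than one size of the part that bears tin_mid; the job needs the middle-sized.

How it is judged:
By the outcome, as a careful person would: the job done as asked, in the order asked, and still so for the second after the job is handed in, with the robot touching nothing.
It also fails if it takes over 72 s, if anything falls off the work surface, if the arm or the gripper's body presses on something with over 40 N, if the wrist force passes 120 N, or if a joint passes its speed limit or range.

### The arm

A 6-joint arm with a two-finger parallel gripper is mounted at the origin on the work surface. World frame = base frame: x ahead of the robot, y to its left, z up, the work surface at z = 0. Lengths are in m, angles in degrees, forces in N, time in s.
With the tool pointing down it reaches from about 0.375 to 0.9 m from the base axis. Payload 3.1 kg.
Tool frame: the origin (TCP) lies at the very end of the fingers, on their centre line; the grasp point (between the pads) lies 19 mm behind it; z points along the fingers, x is the direction in which the jaws open and shut, and the axes are right-handed (so a half turn about z gives the same grasp; the last joint's range is limited). The gripper opens to 87 mm and grips with 3 to 60 N. Pads are 19 mm wide; open, the fingers measure 117 mm over their backs; the gripper's body (75 mm by 190 mm) begins 51 mm behind the grasp point.
Start: joints at [-74.112, 30.224, 82.088, -0, 67.689, -10.227], TCP at [0.275, -0.561, 0.223] pointing down, gripper open.
Joint ranges: [-176.69, 176.69], [-43.24, 126.21], [12.49, 139.97], [-82, 262], [0, 151.66], [-163.58, 163.58]. Speed limits (degrees/s): [159.86, 159.86, 180, 180, 180, 180].

### API

Orientations are given as a 3x3 rotation matrix whose columns are the frame's x, y, z axes.
In Python, from rig import bot gives the robot as it stands.
- The arm moves only by the tool arm_command, never from a script. Its argument "plan" is a list of rows, each an object of numbers: "claw": the opening, from 0 (shut) to 1 (fully open); "dx", "dy", "dz": the shift along the tool's x, y, z in cm; "twist": the turn about the tool's z in degrees. A call has 1 to 8 rows; each row is the pose to reach, as a shift and turn from the pose measured when the call began, along the tool's axes at that moment; what a row does not reach only later rows make up. A row lasts 1/12 s, in which the tool goes at most 41.7 mm and 7.16 degrees, less where a joint would pass 70% of its speed; a pose out of reach is approached as far as the arm can. A call with a gripper value outside its range is refused whole. The fingers move at their own pace and stop on an object; the grip force is fixed at half the most. Time passes only in rows, so rows that repeat a pose let the fingers close. It gives the time, the measured TCP pose, the force and the opening at its end, in the units of the state.
- bot.read_state(): the state, without advancing time (a new reading comes with each control period).
- bot.capture(name): name is "scene" or "top" or "wrist"; returns the picture (384x512x3 uint8, red, green, blue); there is no depth.
- bot.calibration(name): a dict with "intrinsics" (3x3 intrinsics, pixels), "k1" (the pictures are not rectified: a ray, as slopes to the right and down, at radius r is drawn at 1 + k1 r^2 times it, then the intrinsics apply), "rvec" (rotation vector, rad) and "tvec" (3), from world to camera coordinates, as OpenCV has them; the wrist camera has in their place "T_tool_cam" (4x4, takes a point from camera to tool coordinates, whose origin is the TCP and whose axes are the tool frame's). Camera axes: x right, y down, z forward; pixel columns grow to the right and rows downward; lengths in m; the calibration is good to about 2 mm. A picture is of the moment at which its call begins: read the wrist's pose just before it. calibration takes no time and is no camera call.
- bot.hand_in(): hands the job in, once; it reports no verdict.
The state is a dict: "time_s": time; "joint_positions": joint angles; "qvel": joint speeds; "tau": joint torques, N m; "position": TCP position; "tcp_rot": TCP orientation; "force": force on the tool from outside, world axes, zero at the start; "moment": the same for the moment, N m; "opening": opening from 0.0 (shut) to 1.0 (fully open).
Only numpy, scipy, OpenCV 4.12 (cv2) and the standard library are available. Lean on these libraries where they do the work, as an engineer would, in place of code of your own. Each camera call takes 0.05 s, during which the arm holds its last target.

## Working session

There is one attempt and no reset: what is moved stays moved. The work goes in short steps, Python scripts to look and compute and a tool call to move; the robot and the scene stay as the last step left them, time stands still between calls to the robot, and variables do not carry over. Pictures are saved under pics/ and viewed, and the job is handed in when it is done.

Besides the shell and the picture viewer there is one more tool, called after "Call:" as a command line: name --argument value ..., lists and objects as JSON in quotes. arm_command: Moves the arm, as the interface text tells. Its arguments: {"type":"object","properties":{"plan":{"type":"array"}},"required":["plan"]}

```bash
ls -la; mkdir -p pics
cat > h.py <<'E'
import numpy as np, cv2
from rig import bot
def cal(n):
    c=bot.calibration(n); return c
def save(n,fn):
    im=bot.capture(n); cv2.imwrite('pics/'+fn,cv2.cvtColor(im,cv2.COLOR_RGB2BGR)); return im
def campose(n,st=None):
    c=bot.calibration(n)
    if 'rvec' in c:
        R=cv2.Rodrigues(np.array(c['rvec'],float))[0]; t=np.array(c['tvec'],float).ravel()
        return R.T, -R.T@t, c
    T=np.array(c['T_tool_cam']); Rt=np.array(st['tcp_rot']);p=np.array(st['position'])
    return Rt@T[:3,:3], Rt@T[:3,3]+p, c
def rays(n,px,st=None):
    R,o,c=campose(n,st)
    K=np.array(c['intrinsics'],float)
    u=cv2.undistortPoints(np.array(px,float).reshape(-1,1,2),K,np.array([c['k1'],0,0,0,0.]))[:,0]
    d=np.c_[u,np.ones(len(u))]@R.T
    return o,d
def plane(n,px,z,st=None):
    o,d=rays(n,px,st); return o+d*((z-o[2])/d[:,2])[:,None]
def proj(n,P,st=None):
    R,o,c=campose(n,st); q=(np.array(P,float).reshape(-1,3)-o)@R
    K=np.array(c['intrinsics'],float); s=q[:,:2]/q[:,2:]; s=s*(1+c['k1']*(s**2).sum(1,keepdims=True))
    return s*[K[0,0],K[1,1]]+[K[0,2],K[1,2]]
E
python3 - <<'E'
from h import *
st=bot.read_state()
for k in st: print(k,np.round(st[k],3).tolist())
save('scene','s0.png');save('top','t0.png');save('wrist','w0.png')
for n in('scene','top'):
    R,o,c=campose(n);print(n,o.round(3),R[:,2].round(3),c['k1'],np.array(c['intrinsics'])[0,0])
print(bot.calibration('wrist'))
E
```

```text
total 12
drwxr-xr-x  3 agent agent 4096 Dec  7 09:27 .
drwxr-xr-x 23 root  root  4096 Dec  7 09:27 ..
drwxr-xr-x  2 agent agent 4096 Dec  7 09:27 pics
time_s 0.0
joint_positions [-74.114, 30.276, 82.157, -0.002, 67.688, -10.228]
qvel [-0.094, -0.033, -0.128, 0.032, 0.016, -0.054]
tau [0.0, -44.004, -17.66, 0.063, 0.058, -0.0]
position [0.275, -0.56, 0.222]
tcp_rot [[0.44, -0.898, -0.001], [-0.898, -0.44, 0.002], [-0.002, -0.0, -1.0]]
force [0.36, 0.169, 0.263]
moment [0.013, 0.015, -0.052]
opening 1.002
scene [ 1.379 -0.85   0.798] [-0.581  0.628 -0.518] 0.0229916586954394 443.2067773392922
top [ 0.53  -0.     1.278] [ 0.031 -0.004 -1.   ] -0.06875069394014445 398.78738608684057
{'intrinsics': array([[328.5874784 ,   0.        , 257.03191647],
       [  0.        , 328.5874784 , 194.24292694],
       [  0.        ,   0.        ,   1.        ]]), 'k1': 0.0027070246539708585, 'T_tool_cam': array([[ 9.99999995e-01,  7.36605104e-06, -9.49284136e-05,
        -1.70124905e-04],
       [ 1.57549694e-05,  9.70457941e-01,  2.41270355e-01,
        -6.48569112e-02],
       [ 9.39012426e-05, -2.41270355e-01,  9.70457937e-01,
        -1.61303897e-01],
       [ 0.00000000e+00,  0.00000000e+00,  0.00000000e+00,
         1.00000000e+00]])}
```

View pics/s0.png

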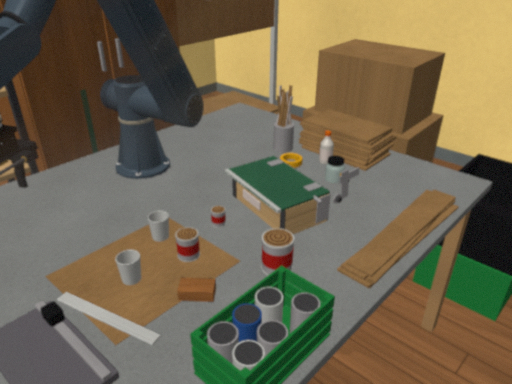

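View pics/t0.png

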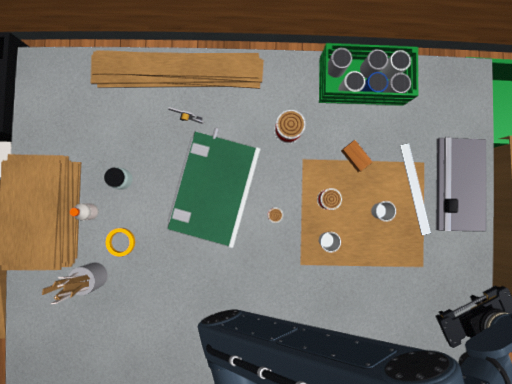

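View pics/w0.png

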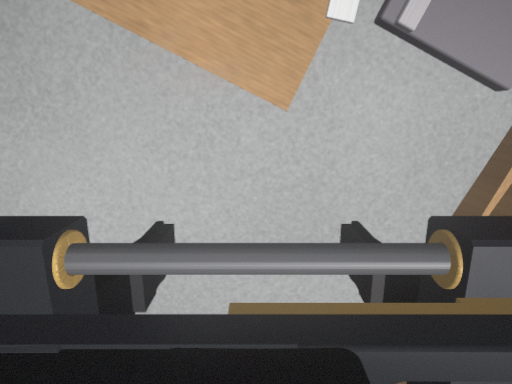

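The scene view shows the shut green-lidded chest, three red-band tins of different sizes, and two empty tins. In the top view the trim edge runs from (258,150) to (232,246), the big tin is at (290,124), the middle one at (330,198) and the small one at (275,215).

Run:
```python
from h import *
im=cv2.cvtColor(cv2.imread('pics/t0.png'),cv2.COLOR_BGR2HSV)
g=cv2.inRange(im,(60,80,40),(90,255,160)); g[:, :150]=0; g[:,300:]=0; g[:120]=0;g[260:]=0
bgr=cv2.imread('pics/t0.png')
w=cv2.inRange(im,(0,0,190),(179,40,255)); w[:, :220]=0; w[:,270:]=0; w[:130]=0;w[255:]=0
for m,z in((g,.1105),(w,.1105)):
    cs,_=cv2.findContours(m,cv2.RETR_EXTERNAL,cv2.CHAIN_APPROX_NONE); c=max(cs,key=cv2.contourArea)
    r=cv2.minAreaRect(c); b=cv2.boxPoints(r); P=plane('top',b,z)
    print(b.round(1).tolist(),P.round(4).tolist(),[np.linalg.norm(P[i]-P[i-1]).round(4) for i in range(4)])
# tins: brown tops
br=cv2.inRange(im,(5,60,60),(20,255,220))
for (u,v,s) in((290,124,20),(330,198,16),(275,215,12)):
    p=bgr[v-s:v+s,u-s:u+s]; cv2.imwrite(f'pics/c{u}.png',cv2.resize(p,None,fx=10,fy=10))
for z in(.075,):
    print(plane('top',[[330.5,198.5],[384,211],[330,242]],z).round(4))
cv2.imwrite('pics/t0z.png',cv2.resize(bgr[100:260,140:440],None,fx=2.66,fy=2.66,interpolation=cv2.INTER_CUBIC))
s=cv2.imread('pics/s0.png');cv2.imwrite('pics/s0z.png',cv2.resize(s[130:320,130:400],None,fx=2.9,fy=2.9,interpolation=cv2.INTER_CUBIC))
```

```text
[[167.39999389648438, 228.3000030517578], [194.60000610351562, 130.89999389648438], [255.3000030517578, 147.89999389648438], [228.10000610351562, 245.3000030517578]] [[0.4604, 0.2461, 0.1105], [0.7491, 0.1742, 0.1105], [0.7027, -0.0062, 0.1105], [0.4152, 0.0669, 0.1105]] [np.float64(0.1849), np.float64(0.2975), np.float64(0.1863), np.float64(0.2967)]
[[228.1999969482422, 246.5], [255.89999389648438, 147.10000610351562], [260.20001220703125, 148.3000030517578], [232.60000610351562, 247.6999969482422]] [[0.4117, 0.0663, 0.1105], [0.705, -0.0076, 0.1105], [0.7018, -0.0204, 0.1105], [0.4085, 0.0536, 0.1105]] [np.float64(0.0131), np.float64(0.3025), np.float64(0.0132), np.float64(0.3025)]
[[ 0.5598 -0.2375  0.075 ]
 [ 0.5255 -0.4022  0.075 ]
 [ 0.4283 -0.2384  0.075 ]]
```

View pics/t0z.png

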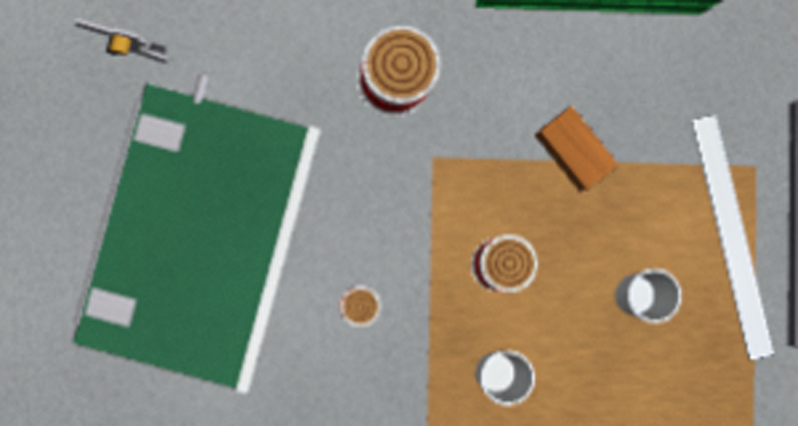

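View pics/s0z.png

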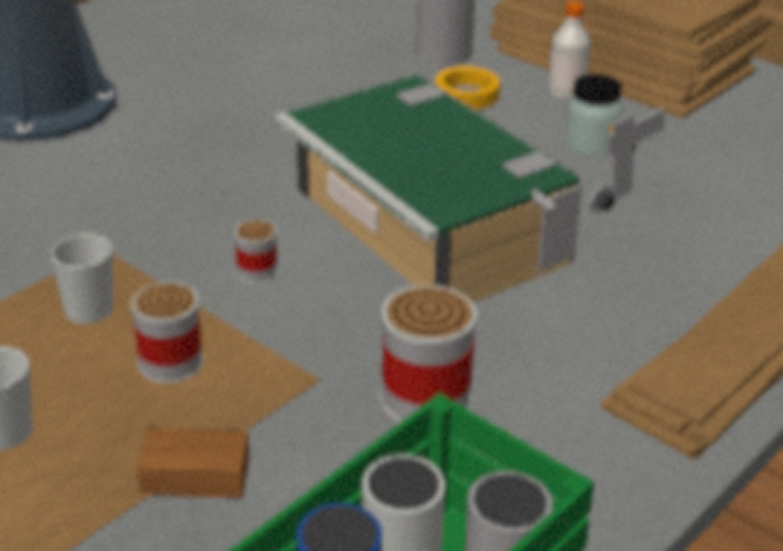

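Call:
arm_command --plan '[{"claw":0,"dx":-4,"dy":-5.3,"twist":-7},{"claw":0,"dx":-8,"dy":-10.5,"twist":-14},{"claw":0,"dx":-10.5,"dy":-14,"twist":-21},{"claw":0,"dx":-13,"dy":-17,"twist":-28},{"claw":0,"dx":-15.5,"dy":-20.5,"twist":-35},{"claw":0,"dx":-18,"dy":-24,"twist":-42},{"claw":0,"dx":-20.5,"dy":-27,"twist":-49},{"claw":0,"dx":-22,"dy":-29,"twist":-49.7}]'

```text
$.plan[0]: bad value
```

```bash
cat >> h.py <<'E'
UX=np.array([0.9696,-0.2447,0]);UY=np.array([0.2447,0.9696,0]);H=np.array([0.6041,0.2105,0.1005])
def show(target=None):
    st=bot.read_state();p=np.array(st['position']);R=np.array(st['tcp_rot'])
    C=np.c_[UX,UY,[0,0,1]]
    print('t',round(st['time_s'],2),'pos',p.round(4),'hingeframe(mm)',((p-H)@C*1e3).round(1),'F chest',(np.array(st['force'])@C).round(2),'open',round(float(st['opening']),2))
    print(' tooly',R[:,1].round(3),'z',R[:,2].round(3),'j',np.round(st['joint_positions'],1))
    if target is not None:
        d=R.T@(np.array(target)-p)*100; a=np.degrees(np.arctan2(np.cross((-UY)[:2],R[:2,1]),np.dot(-UY[:2],R[:2,1])))
        print(' go(cm)',d.round(2),'twist to chest',round(a,2))
    return st
E
python3 -c "
from h import *
show([0.5454,-0.0222,0.2])"
```

```text
t 0.15 pos [ 0.275  -0.5606  0.2218] hingeframe(mm) [-130.4 -828.2  121.3] F chest [-0.2   0.01 -1.24] open 1.0
 tooly [-0.898 -0.44  -0.   ] z [-0.     0.002 -1.   ] j [-74.1  30.3  82.1   0.   67.7 -10.2]
 go(cm) [-36.44 -47.98   2.26] twist to chest -49.72
```

Call:
arm_command --plan '[{"claw":0,"dx":-2.5,"dy":-3.2,"dz":0,"twist":-7},{"claw":0,"dx":-5,"dy":-6.5,"dz":0,"twist":-14},{"claw":0,"dx":-7.5,"dy":-9.8,"dz":0,"twist":-21},{"claw":0,"dx":-10,"dy":-13,"dz":0,"twist":-28},{"claw":0,"dx":-12.5,"dy":-16.3,"dz":0,"twist":-35},{"claw":0,"dx":-15,"dy":-19.5,"dz":0,"twist":-42},{"claw":0,"dx":-17.5,"dy":-23,"dz":0,"twist":-49},{"claw":0,"dx":-20,"dy":-26,"dz":0,"twist":-49.7}]'

```text
time_s: 0.82
position: [0.4211, -0.2648, 0.2221]
tcp_rot: [[0.97, -0.241, -0.0], [-0.241, -0.97, 0.002], [-0.001, -0.001, -1.0]]
force: [-0.1, 0.2, -0.6]
opening: 0.477
```

```bash
python3 -c "
from h import *
show([0.5454,-0.0222,0.2])"
```

```text
t 0.82 pos [ 0.4211 -0.2648  0.2221] hingeframe(mm) [ -61.1 -505.6  121.6] F chest [-0.14  0.17 -0.56] open 0.48
 tooly [-0.241 -0.97  -0.001] z [-0.     0.002 -1.   ] j [-4.510e+01  2.050e+01  1.001e+02  1.000e-01  5.950e+01 -3.120e+01]
 go(cm) [  6.21 -26.54   2.25] twist to chest 0.21
```

Call:
arm_command --plan '[{"claw":0,"dx":1,"dy":-4,"dz":0,"twist":0},{"claw":0,"dx":2,"dy":-8,"dz":0,"twist":0},{"claw":0,"dx":3,"dy":-12,"dz":0,"twist":0},{"claw":0,"dx":4,"dy":-16,"dz":0,"twist":0},{"claw":0,"dx":5,"dy":-20,"dz":1,"twist":0},{"claw":0,"dx":6,"dy":-23,"dz":2,"twist":0},{"claw":0,"dx":6.2,"dy":-26,"dz":3,"twist":0},{"claw":0,"dx":6.2,"dy":-26.5,"dz":3,"twist":0}]'

```text
time_s: 1.48
position: [0.5449, -0.0179, 0.1905]
tcp_rot: [[0.972, -0.237, -0.003], [-0.237, -0.972, 0.004], [-0.004, -0.003, -1.0]]
force: [-1.2, 0.5, -0.5]
opening: 0.008
```

```bash
python3 -c "
from h import *
show([0.5454,-0.0222,0.075]); save('scene','s1.png')
s=cv2.imread('pics/s1.png');cv2.imwrite('pics/s1z.png',cv2.resize(s[100:290,150:420],None,fx=2.9,fy=2.9,interpolation=cv2.INTER_CUBIC))"
```

```text
t 1.48 pos [ 0.5449 -0.0179  0.1905] hingeframe(mm) [  -1.5 -235.9   90. ] F chest [-1.3   0.2  -0.49] open 0.01
 tooly [-0.237 -0.972 -0.003] z [-0.003  0.004 -1.   ] j [-13.7  26.6  95.4   0.2  58.3  -0.1]
 go(cm) [ 0.19  0.44 11.55] twist to chest 0.45
```

View pics/s1z.png

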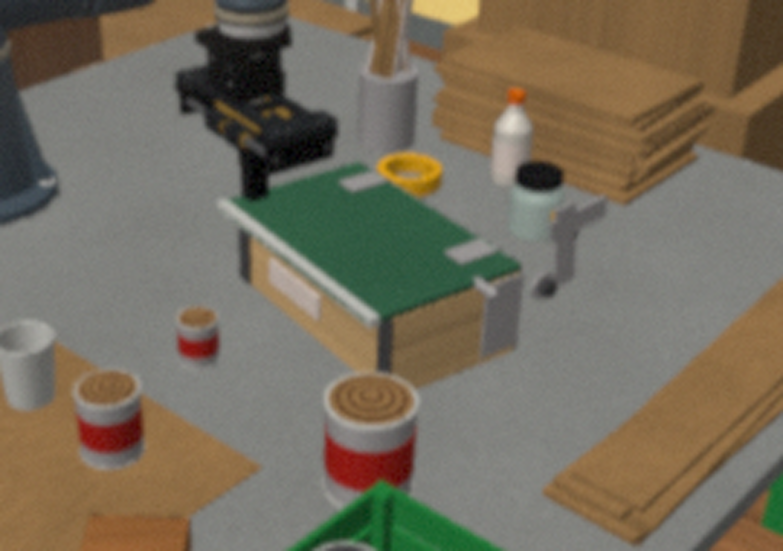

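```bash
python3 -c "
from h import *
st=bot.read_state()
P=[st['position'],H-.2*UY,H-.2*UY+.15*UX,H-.2*UY-.15*UX,H+.15*UX+[0,0,.01],H-.15*UX+[0,0,.01]]
print(((proj('scene',P)-[150,100])*2.9).round(0)); print(proj('top',P).round(0))
save('top','t1.png')
s=cv2.imread('pics/t1.png');cv2.imwrite('pics/t1z.png',cv2.resize(s[100:260,140:440],None,fx=2.66,fy=2.66,interpolation=cv2.INTER_CUBIC))"
```

```text
[[252. 197.]
 [284. 263.]
 [365. 327.]
 [215. 209.]
 [519. 263.]
 [356. 160.]]
[[259. 201.]
 [246. 198.]
 [260. 149.]
 [233. 247.]
 [195. 131.]
 [167. 229.]]
```

View pics/t1z.png

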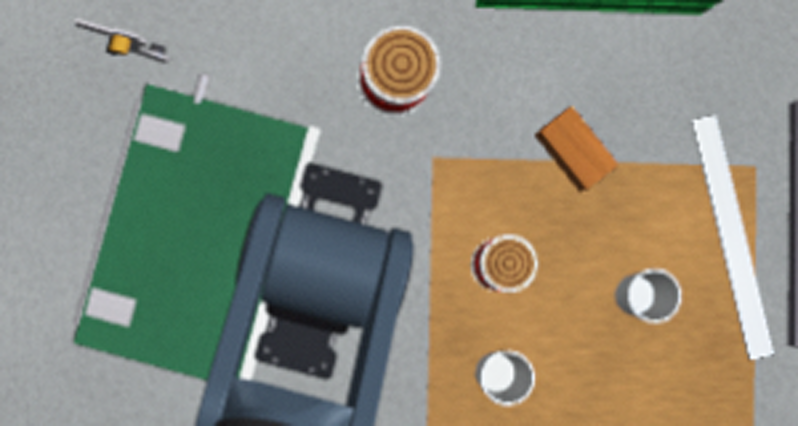

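Call:
arm_command --plan '[{"claw":0,"dx":0.1,"dy":0.2,"dz":4,"twist":0.2},{"claw":0,"dx":0.2,"dy":0.2,"dz":8,"twist":0.4},{"claw":0,"dx":0.2,"dy":0.2,"dz":10.5,"twist":0.4},{"claw":0,"dx":0.2,"dy":-0.5,"dz":11.5,"twist":0.4},{"claw":0,"dx":0.2,"dy":-1.2,"dz":11.5,"twist":0.4},{"claw":0,"dx":0.2,"dy":-1.2,"dz":11.5,"twist":0.4}]'

```text
time_s: 2.08
position: [0.55, -0.0094, 0.0774]
tcp_rot: [[0.97, -0.245, -0.001], [-0.245, -0.97, 0.002], [-0.002, -0.002, -1.0]]
force: [0.2, -0.7, 0.4]
opening: 0.006
```

```bash
python3 -c "
from h import *
show()"
```

```text
t 2.08 pos [ 0.55   -0.0094  0.0774] hingeframe(mm) [   1.4 -226.5  -23.1] F chest [ 0.33 -0.69  0.45] open 0.01
 tooly [-0.245 -0.97  -0.002] z [-0.001  0.002 -1.   ] j [-12.7  36.8  99.7   0.1  43.7   1.4]
```

Call:
arm_command --plan '[{"claw":0,"dx":0,"dy":-0.5,"dz":0,"twist":0},{"claw":0,"dx":0,"dy":-0.9,"dz":0,"twist":0},{"claw":0,"dx":0,"dy":-1.2,"dz":0,"twist":0},{"claw":0,"dx":0,"dy":-1.3,"dz":0,"twist":0}]'

```text
time_s: 2.42
position: [0.5541, 0.0037, 0.0788]
tcp_rot: [[0.97, -0.244, 0.001], [-0.244, -0.97, 0.001], [0.001, -0.002, -1.0]]
force: [0.5, -0.2, 0.2]
opening: 0.005
```

Call:
arm_command --plan '[{"claw":0,"dx":0,"dy":-0.1,"dz":0,"twist":0},{"claw":0,"dx":0,"dy":-0.2,"dz":0,"twist":0}]'

```text
time_s: 2.58
position: [0.5547, 0.0051, 0.0795]
tcp_rot: [[0.97, -0.243, 0.002], [-0.243, -0.97, -0.0], [0.002, -0.0, -1.0]]
force: [-2.1, -5.5, 4.5]
opening: 0.007
```

Call:
arm_command --plan '[{"claw":0,"dx":0,"dy":-0.1,"dz":0,"twist":0},{"claw":0,"dx":0,"dy":-0.2,"dz":0,"twist":0}]'

```text
time_s: 2.75
position: [0.5548, 0.0051, 0.0796]
tcp_rot: [[0.971, -0.241, 0.001], [-0.241, -0.971, -0.004], [0.002, 0.003, -1.0]]
force: [-2.8, -11.1, 1.3]
opening: 0.008
```

```bash
python3 -c "
from h import *
show()"
```

```text
t 2.75 pos [0.5548 0.0051 0.0796] hingeframe(mm) [   2.4 -211.2  -20.9] F chest [ -0.05 -11.42   1.3 ] open 0.01
 tooly [-0.241 -0.971  0.003] z [ 0.001 -0.004 -1.   ] j [-10.9  36.8  99.   -0.3  44.1   3.3]
```

Call:
arm_command --plan '[{"claw":0,"dx":0,"dy":-0.22,"dz":0,"twist":0},{"claw":0,"dx":0,"dy":-0.24,"dz":-0.2,"twist":0},{"claw":0,"dx":0,"dy":-0.24,"dz":-0.4,"twist":0}]'

```text
time_s: 3.0
position: [0.5547, 0.0051, 0.0831]
tcp_rot: [[0.971, -0.24, -0.001], [-0.24, -0.971, -0.007], [0.001, 0.007, -1.0]]
force: [-1.3, -8.0, -2.9]
opening: 0.007
```

```bash
python3 -c "
from h import *
show()"
```

```text
t 3.0 pos [0.5547 0.0051 0.0831] hingeframe(mm) [   2.4 -211.2  -17.4] F chest [ 0.68 -8.1  -2.94] open 0.01
 tooly [-0.24  -0.971  0.007] z [-0.001 -0.007 -1.   ] j [-10.8  36.5  98.8  -0.6  44.7   3.5]
```

Call:
arm_command --plan '[{"claw":0,"dx":0,"dy":-0.26,"dz":0,"twist":0},{"claw":0,"dx":0,"dy":-0.28,"dz":-0.3,"twist":0},{"claw":0,"dx":0,"dy":-0.28,"dz":-0.6,"twist":0},{"claw":0,"dx":0,"dy":-0.28,"dz":-0.9,"twist":0}]'

```text
time_s: 3.33
position: [0.5548, 0.0055, 0.0914]
tcp_rot: [[0.971, -0.239, -0.003], [-0.239, -0.971, -0.011], [-0.0, 0.011, -1.0]]
force: [-1.0, -7.3, -3.6]
opening: 0.009
```

```bash
python3 -c "
from h import *
show();save('scene','s2.png')
s=cv2.imread('pics/s2.png');cv2.imwrite('pics/s2z.png',cv2.resize(s[100:290,150:420],None,fx=2.9,fy=2.9,interpolation=cv2.INTER_CUBIC))"
```

```text
t 3.33 pos [0.5548 0.0055 0.0914] hingeframe(mm) [   2.3 -210.8   -9.1] F chest [ 0.87 -7.32 -3.62] open 0.01
 tooly [-0.239 -0.971  0.011] z [-0.003 -0.011 -1.   ] j [-10.6  35.7  98.5  -0.9  45.9   3.8]
```

View pics/s2z.png

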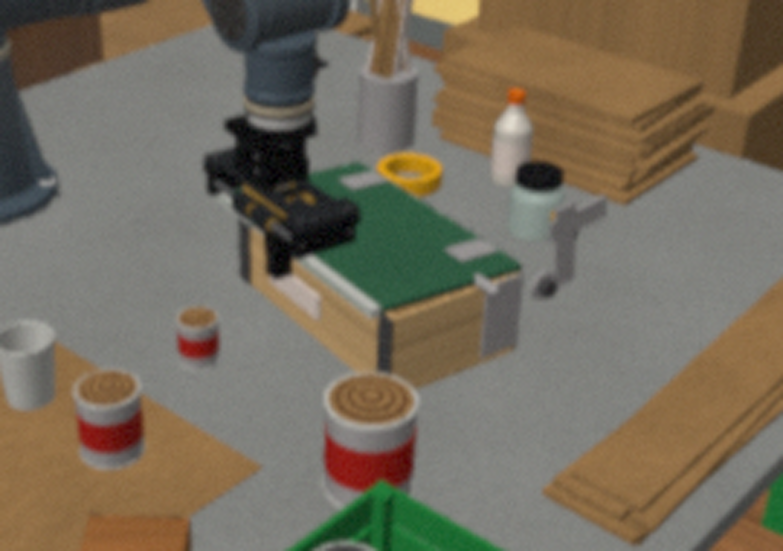

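```bash
python3 -c "
from h import *
a=cv2.imread('pics/s1.png')[190:240,250:340];b=cv2.imread('pics/s2.png')[190:240,250:340]
cv2.imwrite('pics/cmp.png',cv2.resize(np.vstack([a,b]),None,fx=6,fy=6,interpolation=cv2.INTER_CUBIC))"
```

```text
(no output)
```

View pics/cmp.png

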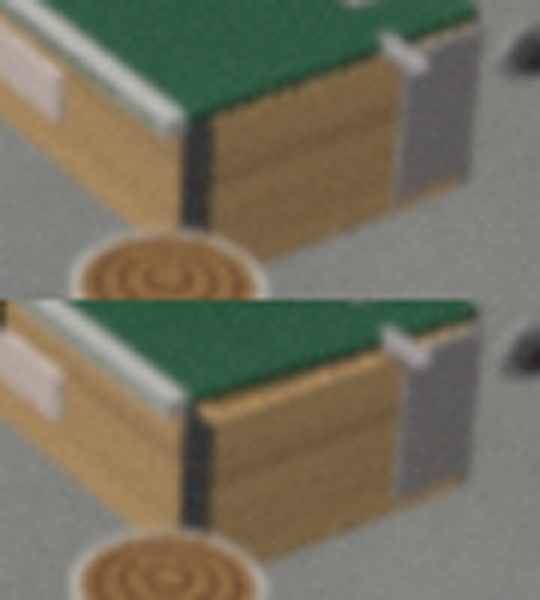

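Call:
arm_command --plan '[{"claw":0,"dx":0,"dy":-0.26,"dz":0,"twist":0},{"claw":0,"dx":0,"dy":-0.28,"dz":-0.3,"twist":0},{"claw":0,"dx":0,"dy":-0.32,"dz":-0.7,"twist":0},{"claw":0,"dx":0,"dy":-0.36,"dz":-1.1,"twist":0},{"claw":0,"dx":0,"dy":-0.4,"dz":-1.5,"twist":0}]'

```text
time_s: 3.8
position: [0.5551, 0.007, 0.1065]
tcp_rot: [[0.971, -0.238, -0.005], [-0.238, -0.971, -0.014], [-0.001, 0.015, -1.0]]
force: [-2.2, -9.0, -3.2]
opening: 0.008
```

```bash
python3 -c "
from h import *
show()"
```

```text
t 3.8 pos [0.5551 0.007  0.1065] hingeframe(mm) [   2.3 -209.3    6. ] F chest [ 0.11 -9.28 -3.23] open 0.01
 tooly [-0.238 -0.971  0.015] z [-0.005 -0.014 -1.   ] j [-10.3  34.4  97.8  -1.2  47.9   4.2]
```

Call:
arm_command --plan '[{"claw":0,"dx":0,"dy":-0.26,"dz":-0.2,"twist":0},{"claw":0,"dx":0,"dy":-0.33,"dz":-0.7,"twist":0},{"claw":0,"dx":0,"dy":-0.42,"dz":-1.2,"twist":0},{"claw":0,"dx":0,"dy":-0.52,"dz":-1.7,"twist":0},{"claw":0,"dx":0,"dy":-0.63,"dz":-2.2,"twist":0},{"claw":0,"dx":0,"dy":-0.75,"dz":-2.7,"twist":0}]'

```text
time_s: 4.3
position: [0.5564, 0.0123, 0.1331]
tcp_rot: [[0.971, -0.237, -0.007], [-0.237, -0.971, -0.018], [-0.002, 0.019, -1.0]]
force: [-0.1, -7.4, -2.7]
opening: 0.005
```

```bash
python3 -c "
from h import *
show()"
```

```text
t 4.3 pos [0.5564 0.0123 0.1331] hingeframe(mm) [   2.3 -203.9   32.6] F chest [ 1.77 -7.24 -2.68] open 0.0
 tooly [-0.237 -0.971  0.019] z [-0.007 -0.018 -1.   ] j [-9.6 32.1 96.5 -1.4 51.6  5. ]
```

Call:
arm_command --plan '[{"claw":0,"dx":0,"dy":-0.25,"dz":-0.4,"twist":0},{"claw":0,"dx":0,"dy":-0.45,"dz":-0.9,"twist":0},{"claw":0,"dx":0,"dy":-0.8,"dz":-1.85,"twist":0},{"claw":0,"dx":0,"dy":-1.2,"dz":-2.8,"twist":0},{"claw":0,"dx":0,"dy":-1.65,"dz":-3.8,"twist":0},{"claw":0,"dx":0,"dy":-2.15,"dz":-4.7,"twist":0}]'

```text
time_s: 4.8
position: [0.5612, 0.0314, 0.1799]
tcp_rot: [[0.972, -0.236, -0.009], [-0.237, -0.971, -0.023], [-0.003, 0.025, -1.0]]
force: [-0.7, -8.6, -0.2]
opening: 0.003
```

```bash
python3 -c "
from h import *
show();save('scene','s3.png')
s=cv2.imread('pics/s3.png');cv2.imwrite('pics/s3z.png',cv2.resize(s[80:290,150:420],None,fx=2.8,fy=2.8,interpolation=cv2.INTER_CUBIC))"
```

```text
t 4.8 pos [0.5612 0.0314 0.1799] hingeframe(mm) [   2.2 -184.2   79.4] F chest [ 1.42 -8.46 -0.16] open 0.0
 tooly [-0.236 -0.971  0.025] z [-0.009 -0.023 -1.   ] j [-7.4 28.7 93.3 -1.6 58.3  7.1]
```

View pics/s3z.png

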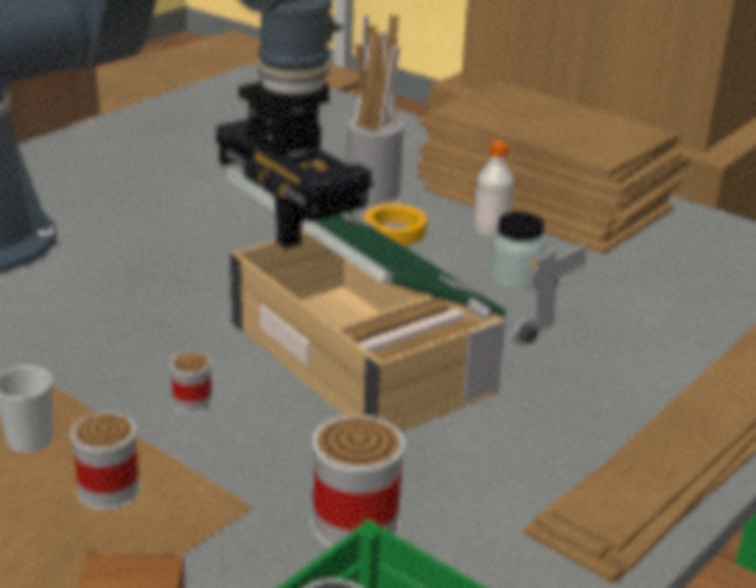

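Call:
arm_command --plan '[{"claw":0,"dx":0,"dy":-0.7,"dz":-0.9,"twist":0},{"claw":0,"dx":0,"dy":-1.5,"dz":-2.1,"twist":0},{"claw":0,"dx":0,"dy":-2.4,"dz":-3.2,"twist":0},{"claw":0,"dx":0,"dy":-3.3,"dz":-4.2,"twist":0},{"claw":0,"dx":0,"dy":-4.3,"dz":-5.2,"twist":0},{"claw":0,"dx":0,"dy":-5.4,"dz":-6.1,"twist":0},{"claw":0,"dx":0,"dy":-6.4,"dz":-6.9,"twist":0},{"claw":0,"dx":0,"dy":-7.1,"dz":-7.4,"twist":0}]'

```text
time_s: 5.52
position: [0.579, 0.1035, 0.2545]
tcp_rot: [[0.972, -0.236, -0.007], [-0.236, -0.972, -0.023], [-0.001, 0.024, -1.0]]
force: [1.1, -2.9, -0.8]
opening: 0.005
```

```bash
python3 -c "
from h import *
show()"
```

```text
t 5.52 pos [0.579  0.1035 0.2545] hingeframe(mm) [   1.8 -109.9  154. ] F chest [ 1.8  -2.57 -0.84] open 0.0
 tooly [-0.236 -0.972  0.024] z [-0.007 -0.023 -1.   ] j [-0.1 25.6 84.9 -1.4 69.8 14.1]
```

Call:
arm_command --plan '[{"claw":0,"dx":0,"dy":-0.8,"dz":-0.4,"twist":0},{"claw":0,"dx":0,"dy":-1.5,"dz":-0.7,"twist":0},{"claw":0,"dx":0,"dy":-2.1,"dz":-0.9,"twist":0},{"claw":0,"dx":0,"dy":-2.6,"dz":-1.1,"twist":0}]'

```text
time_s: 5.85
position: [0.5855, 0.1295, 0.2654]
tcp_rot: [[0.972, -0.236, -0.006], [-0.236, -0.972, -0.023], [-0.001, 0.024, -1.0]]
force: [-0.3, -2.7, 2.7]
opening: 0.005
```

```bash
python3 -c "
from h import *
show()"
```

```text
t 5.85 pos [0.5855 0.1295 0.2654] hingeframe(mm) [  1.8 -83.1 164.9] F chest [ 0.38 -2.69  2.73] open 0.01
 tooly [-0.236 -0.972  0.024] z [-0.006 -0.023 -1.   ] j [ 2.5 26.  82.5 -1.4 72.  16.5]
```

Call:
arm_command --plan '[{"claw":0,"dx":0,"dy":-0.4,"dz":0,"twist":0},{"claw":0,"dx":0,"dy":-0.8,"dz":0,"twist":0}]'

```text
time_s: 6.02
position: [0.5876, 0.1379, 0.2654]
tcp_rot: [[0.972, -0.236, -0.006], [-0.236, -0.972, -0.023], [-0.001, 0.023, -1.0]]
force: [0.0, -3.2, 1.6]
opening: 0.007
```

Call:
arm_command --plan '[{"claw":0,"dx":0,"dy":-0.4,"dz":0,"twist":0},{"claw":0,"dx":0,"dy":-0.8,"dz":0,"twist":0}]'

```text
time_s: 6.18
position: [0.5894, 0.1462, 0.2649]
tcp_rot: [[0.972, -0.236, -0.007], [-0.236, -0.972, -0.022], [-0.001, 0.023, -1.0]]
force: [-0.7, -2.4, 2.7]
opening: 0.004
```

Call:
arm_command --plan '[{"claw":0,"dx":0,"dy":-0.4,"dz":0,"twist":0},{"claw":0,"dx":0,"dy":-0.8,"dz":0,"twist":0}]'

```text
time_s: 6.35
position: [0.5912, 0.1545, 0.2644]
tcp_rot: [[0.972, -0.236, -0.007], [-0.236, -0.972, -0.022], [-0.002, 0.023, -1.0]]
force: [0.1, -2.2, 1.1]
opening: 0.005
```

```bash
python3 -c "
from h import *
show()"
```

```text
t 6.35 pos [0.5912 0.1545 0.2644] hingeframe(mm) [  1.2 -57.4 163.9] F chest [ 0.68 -2.12  1.1 ] open 0.01
 tooly [-0.236 -0.972  0.023] z [-0.007 -0.022 -1.   ] j [ 4.8 27.  80.8 -1.3 72.7 18.8]
```

Call:
arm_command --plan '[{"claw":0,"dx":0,"dy":-0.4,"dz":0,"twist":0},{"claw":0,"dx":0,"dy":-0.8,"dz":0,"twist":0}]'

```text
time_s: 6.52
position: [0.593, 0.1629, 0.2639]
tcp_rot: [[0.972, -0.236, -0.008], [-0.236, -0.972, -0.021], [-0.002, 0.023, -1.0]]
force: [-0.4, -2.7, 1.0]
opening: 0.004
```

Call:
arm_command --plan '[{"claw":0,"dx":0,"dy":-0.4,"dz":0,"twist":0},{"claw":0,"dx":0,"dy":-0.8,"dz":0,"twist":0}]'

```text
time_s: 6.68
position: [0.595, 0.1714, 0.2635]
tcp_rot: [[0.972, -0.236, -0.008], [-0.236, -0.972, -0.021], [-0.003, 0.022, -1.0]]
force: [0.2, -1.6, 1.9]
opening: 0.005
```

Call:
arm_command --plan '[{"claw":0,"dx":0,"dy":-0.4,"dz":0,"twist":0},{"claw":0,"dx":0,"dy":-0.8,"dz":0,"twist":0}]'

```text
time_s: 6.85
position: [0.5969, 0.1798, 0.2632]
tcp_rot: [[0.972, -0.236, -0.008], [-0.236, -0.972, -0.02], [-0.003, 0.022, -1.0]]
force: [-0.6, -0.8, 0.6]
opening: 0.008
```

```bash
python3 -c "
from h import *
show()"
```

```text
t 6.85 pos [0.5969 0.1798 0.2632] hingeframe(mm) [  0.5 -31.5 162.7] F chest [-0.35 -0.88  0.62] open 0.01
 tooly [-0.236 -0.972  0.022] z [-0.008 -0.02  -1.   ] j [ 7.1 28.1 79.  -1.2 73.5 21. ]
```

Call:
arm_command --plan '[{"claw":0,"dx":0,"dy":-0.4,"dz":0,"twist":0},{"claw":0,"dx":0,"dy":-0.8,"dz":0,"twist":0}]'

```text
time_s: 7.02
position: [0.5988, 0.1882, 0.2629]
tcp_rot: [[0.972, -0.236, -0.008], [-0.236, -0.972, -0.02], [-0.003, 0.021, -1.0]]
force: [-0.8, -1.8, 1.1]
opening: 0.002
```

```bash
python3 -c "
from h import *
show();save('scene','s4.png')
s=cv2.imread('pics/s4.png');cv2.imwrite('pics/s4z.png',cv2.resize(s[40:250,150:420],None,fx=2.8,fy=2.8,interpolation=cv2.INTER_CUBIC))"
```

```text
t 7.02 pos [0.5988 0.1882 0.2629] hingeframe(mm) [  0.3 -22.9 162.4] F chest [-0.31 -1.94  1.1 ] open 0.0
 tooly [-0.236 -0.972  0.021] z [-0.008 -0.02  -1.   ] j [ 7.8 28.5 78.4 -1.1 73.8 21.8]
```

View pics/s4z.png

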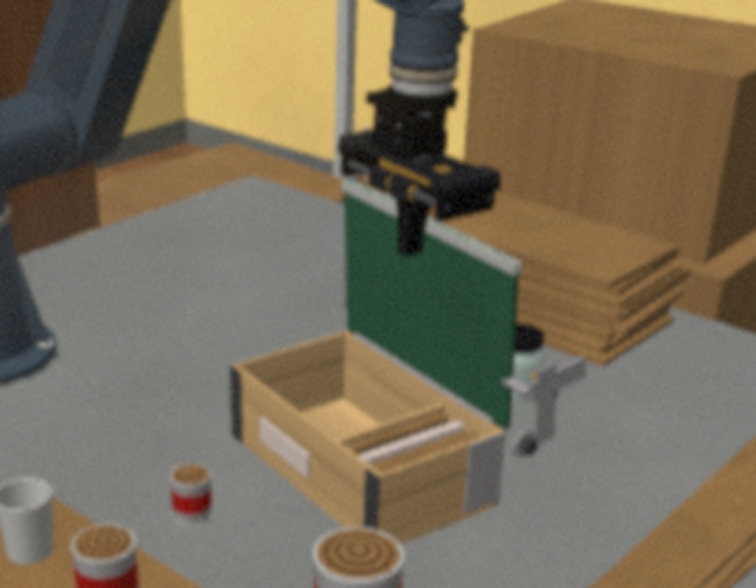

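The lid stands nearly upright in the picture, with the finger at (410,230) about 35 mm below the lip. Going on in small steps.

Call:
arm_command --plan '[{"claw":0,"dx":0,"dy":-0.35,"dz":0,"twist":0},{"claw":0,"dx":0,"dy":-0.7,"dz":0,"twist":0}]'

```text
time_s: 7.23
position: [0.6007, 0.1962, 0.2627]
tcp_rot: [[0.972, -0.235, -0.008], [-0.235, -0.972, -0.019], [-0.003, 0.02, -1.0]]
force: [0.9, -1.7, 0.5]
opening: 0.005
```

Call:
arm_command --plan '[{"claw":0,"dx":0,"dy":-0.35,"dz":0,"twist":0},{"claw":0,"dx":0,"dy":-0.7,"dz":0,"twist":0}]'

```text
time_s: 7.4
position: [0.6025, 0.2035, 0.2625]
tcp_rot: [[0.972, -0.235, -0.008], [-0.236, -0.972, -0.019], [-0.003, 0.02, -1.0]]
force: [0.4, -1.2, 0.7]
opening: 0.008
```

Call:
arm_command --plan '[{"claw":0,"dx":0,"dy":-0.35,"dz":0,"twist":0},{"claw":0,"dx":0,"dy":-0.7,"dz":0,"twist":0}]'

```text
time_s: 7.57
position: [0.6042, 0.2106, 0.2622]
tcp_rot: [[0.972, -0.235, -0.008], [-0.235, -0.972, -0.019], [-0.003, 0.02, -1.0]]
force: [-0.3, -1.7, -0.1]
opening: 0.004
```

```bash
python3 -c "
from h import *
show()"
```

```text
t 7.57 pos [0.6042 0.2106 0.2622] hingeframe(mm) [1.000e-01 1.000e-01 1.617e+02] F chest [ 0.15 -1.72 -0.15] open 0.0
 tooly [-0.235 -0.972  0.02 ] z [-0.008 -0.019 -1.   ] j [ 9.7 29.5 76.6 -1.  74.5 23.6]
```

Call:
arm_command --plan '[{"claw":0,"dx":0,"dy":-0.3,"dz":0,"twist":0},{"claw":0,"dx":0,"dy":-0.6,"dz":0,"twist":0}]'

```text
time_s: 7.73
position: [0.6056, 0.2168, 0.2618]
tcp_rot: [[0.972, -0.235, -0.008], [-0.235, -0.972, -0.019], [-0.003, 0.02, -1.0]]
force: [0.5, -1.4, -0.9]
opening: 0.006
```

```bash
python3 -c "
from h import *
show();save('scene','s5.png')
s=cv2.imread('pics/s5.png');cv2.imwrite('pics/s5z.png',cv2.resize(s[40:250,150:420],None,fx=2.8,fy=2.8,interpolation=cv2.INTER_CUBIC))"
```

```text
t 7.73 pos [0.6056 0.2168 0.2618] hingeframe(mm) [-1.000e-01  6.400e+00  1.613e+02] F chest [ 0.78 -1.24 -0.94] open 0.01
 tooly [-0.235 -0.972  0.02 ] z [-0.008 -0.019 -1.   ] j [10.2 29.8 76.1 -1.  74.7 24.1]
```

View pics/s5z.png

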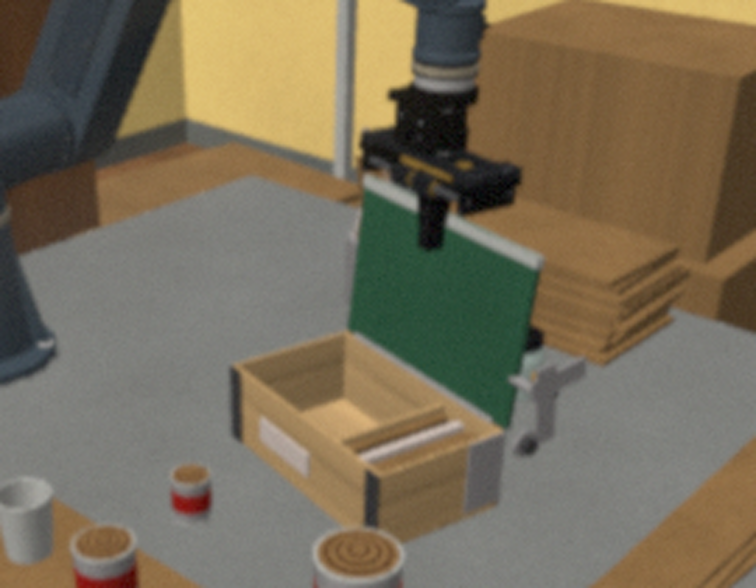

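Call:
arm_command --plan '[{"claw":0,"dx":0,"dy":-0.3,"dz":0,"twist":0},{"claw":0,"dx":0,"dy":-0.6,"dz":0,"twist":0}]'

```text
time_s: 7.95
position: [0.6069, 0.2233, 0.2614]
tcp_rot: [[0.972, -0.235, -0.009], [-0.235, -0.972, -0.019], [-0.004, 0.02, -1.0]]
force: [-0.2, -3.1, -0.9]
opening: 0.001
```

Call:
arm_command --plan '[{"claw":0,"dx":0,"dy":-0.3,"dz":0,"twist":0},{"claw":0,"dx":0,"dy":-0.5,"dz":0,"twist":0}]'

```text
time_s: 8.12
position: [0.6077, 0.2264, 0.2609]
tcp_rot: [[0.972, -0.235, -0.011], [-0.235, -0.972, -0.023], [-0.005, 0.025, -1.0]]
force: [-0.4, -8.2, -0.2]
opening: 0.007
```

```bash
python3 -c "
from h import *
show()"
```

```text
t 8.12 pos [0.6077 0.2264 0.2609] hingeframe(mm) [ -0.4  16.3 160.4] F chest [ 1.58 -8.05 -0.21] open 0.01
 tooly [-0.235 -0.972  0.025] z [-0.011 -0.023 -1.   ] j [11.1 30.4 75.1 -1.2 75.3 25.1]
```

Call:
arm_command --plan '[{"claw":0,"dx":0,"dy":-0.2,"dz":0,"twist":0},{"claw":0,"dx":0,"dy":-0.35,"dz":0,"twist":0}]'

```text
time_s: 8.28
position: [0.608, 0.2276, 0.2607]
tcp_rot: [[0.972, -0.235, -0.013], [-0.235, -0.972, -0.028], [-0.006, 0.031, -1.0]]
force: [-1.2, -7.4, 0.3]
opening: 0.008
```

Call:
arm_command --plan '[{"claw":0,"dx":0,"dy":-0.2,"dz":0,"twist":0},{"claw":0,"dx":0,"dy":-0.4,"dz":0,"twist":0}]'

```text
time_s: 8.45
position: [0.6084, 0.2293, 0.2604]
tcp_rot: [[0.972, -0.235, -0.015], [-0.236, -0.971, -0.033], [-0.006, 0.036, -0.999]]
force: [-0.1, -7.5, -0.6]
opening: 0.008
```

```bash
python3 -c "
from h import *
show()"
```

```text
t 8.45 pos [0.6084 0.2293 0.2604] hingeframe(mm) [ -0.4  19.3 159.9] F chest [ 1.7 -7.3 -0.6] open 0.01
 tooly [-0.235 -0.971  0.036] z [-0.015 -0.033 -0.999] j [11.6 30.8 74.5 -1.7 75.9 25.7]
```

Call:
arm_command --plan '[{"claw":0,"dx":0,"dy":-0.3,"dz":0,"twist":0},{"claw":0,"dx":0,"dy":-0.6,"dz":0,"twist":0},{"claw":0,"dx":0,"dy":-0.9,"dz":0,"twist":0},{"claw":0,"dx":0,"dy":-1.2,"dz":0,"twist":0}]'

```text
time_s: 8.78
position: [0.6106, 0.2392, 0.2591]
tcp_rot: [[0.972, -0.236, -0.017], [-0.236, -0.971, -0.037], [-0.008, 0.04, -0.999]]
force: [-0.2, -4.2, -2.5]
opening: 0.002
```

```bash
python3 -c "
from h import *
show()"
```

```text
t 8.78 pos [0.6106 0.2392 0.2591] hingeframe(mm) [ -0.7  29.4 158.6] F chest [ 0.84 -4.1  -2.48] open 0.0
 tooly [-0.236 -0.971  0.04 ] z [-0.017 -0.037 -0.999] j [12.5 31.4 73.5 -1.9 76.5 26.7]
```

Call:
arm_command --plan '[{"claw":0,"dx":0,"dy":-0.3,"dz":0,"twist":0},{"claw":0,"dx":0,"dy":-0.6,"dz":0,"twist":0},{"claw":0,"dx":0,"dy":-0.8,"dz":0,"twist":0}]'

```text
time_s: 9.03
position: [0.6124, 0.2475, 0.2586]
tcp_rot: [[0.972, -0.236, -0.018], [-0.236, -0.971, -0.036], [-0.009, 0.04, -0.999]]
force: [-0.3, -0.7, 0.1]
opening: 0.005
```

Call:
arm_command --plan '[{"claw":0,"dx":0,"dy":-0.3,"dz":0,"twist":0},{"claw":0,"dx":0,"dy":-0.5,"dz":0,"twist":0}]'

```text
time_s: 9.2
position: [0.6138, 0.2539, 0.2587]
tcp_rot: [[0.972, -0.236, -0.017], [-0.236, -0.971, -0.034], [-0.009, 0.037, -0.999]]
force: [-0.2, -0.8, -0.4]
opening: 0.005
```

```bash
python3 -c "
from h import *
show();save('scene','s6.png')
s=cv2.imread('pics/s6.png');cv2.imwrite('pics/s6z.png',cv2.resize(s[40:250,150:420],None,fx=2.8,fy=2.8,interpolation=cv2.INTER_CUBIC))"
```

```text
t 9.2 pos [0.6138 0.2539 0.2587] hingeframe(mm) [ -1.2  44.4 158.2] F chest [ 0.01 -0.82 -0.4 ] open 0.0
 tooly [-0.236 -0.971  0.037] z [-0.017 -0.034 -0.999] j [13.6 32.2 72.3 -1.7 77.  27.7]
```

View pics/s6z.png

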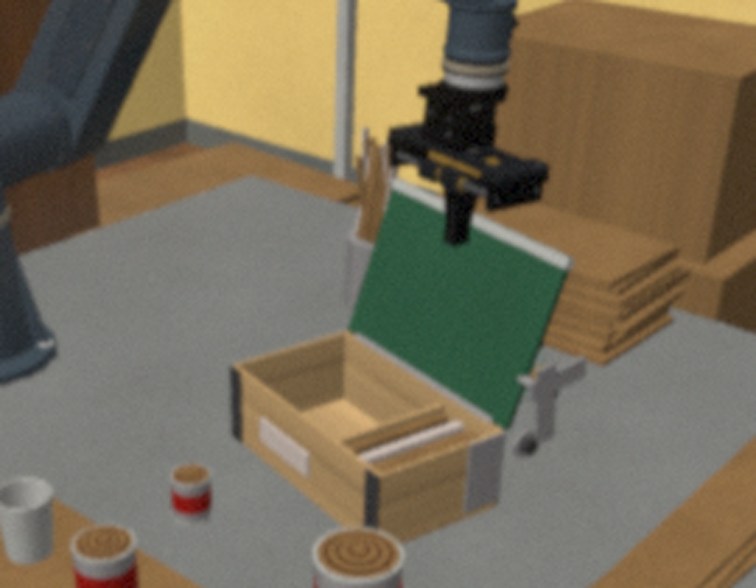

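```bash
python3 -c "
from h import *
for th in (1.75,1.8,1.85,1.9,1.95,2.0,2.05):
    e=0.2*(-np.cos(th)*UY+np.sin(th)*np.array([0,0,1]))
    q=(proj('scene',[H+.15*UX+e,H-.15*UX+e])-[150,40])*2.8
    print(th,q.round(1).tolist())
st=bot.read_state();print((proj('scene',[st['position'],H+.15*UX,H-.15*UX])-[150,40])*2.8)
s=cv2.imread('pics/s6.png');cv2.imwrite('pics/s6c.png',cv2.resize(s[90:150,280:370],None,fx=8,fy=8,interpolation=cv2.INTER_CUBIC))"
```

```text
1.75 [[543.4, 256.3], [371.2, 175.3]]
1.8 [[550.2, 256.1], [377.7, 175.4]]
1.85 [[556.8, 256.4], [384.0, 176.0]]
1.9 [[563.3, 257.1], [390.2, 176.9]]
1.95 [[569.4, 258.3], [396.2, 178.3]]
2.0 [[575.4, 259.9], [402.0, 180.0]]
2.05 [[581.1, 261.9], [407.6, 182.1]]
[[453.89895018 243.01752418]
 [500.39447342 429.81376035]
 [343.36463458 329.67405311]]
```

View pics/s6c.png

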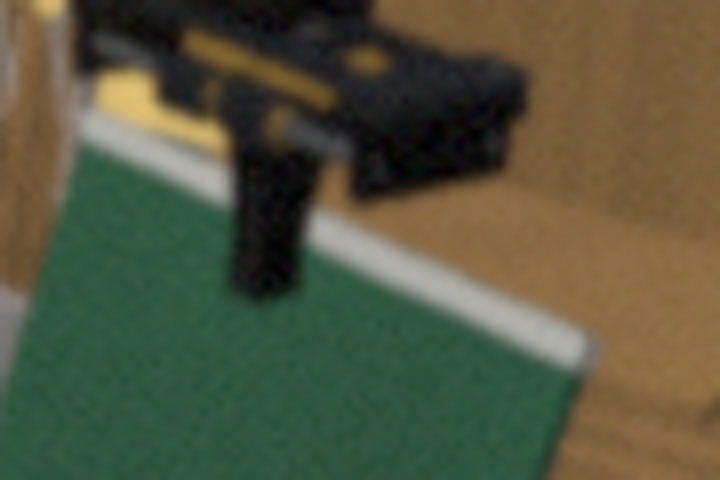

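Call:
arm_command --plan '[{"claw":0,"dx":0,"dy":0,"dz":0,"twist":0},{"claw":0,"dx":0,"dy":0,"dz":0,"twist":0}]'

```text
time_s: 9.42
position: [0.6141, 0.2552, 0.2591]
tcp_rot: [[0.972, -0.235, -0.016], [-0.235, -0.971, -0.032], [-0.008, 0.035, -0.999]]
force: [0.2, -0.4, -0.2]
opening: 0.009
```

```bash
python3 -c "
from h import *
show();save('scene','s7.png')
a=cv2.imread('pics/s6.png')[90:150,280:370];s=cv2.imread('pics/s7.png')[90:150,280:370];cv2.imwrite('pics/s7c.png',cv2.resize(np.hstack([a,s]),None,fx=4.4,fy=4.4,interpolation=cv2.INTER_CUBIC))"
```

```text
t 9.42 pos [0.6141 0.2552 0.2591] hingeframe(mm) [ -1.2  45.8 158.6] F chest [ 0.29 -0.38 -0.21] open 0.01
 tooly [-0.235 -0.971  0.035] z [-0.016 -0.032 -0.999] j [13.7 32.1 72.2 -1.6 77.  27.7]
```

View pics/s7c.png

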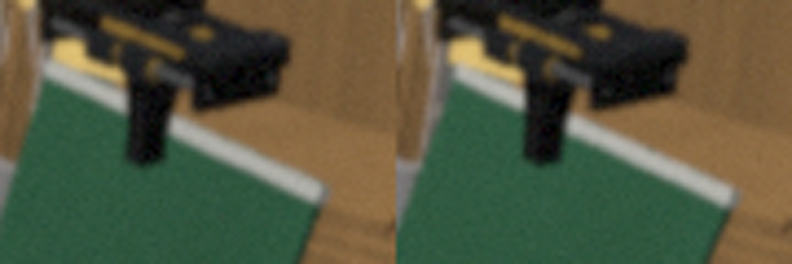

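The right lid corner moved on by about 3 px (≈0.08 rad) while the finger stood still and the force fell to zero, so the lid has snapped past the balance. Now I retreat.

Call:
arm_command --plan '[{"claw":0,"dx":0,"dy":2,"dz":0,"twist":0},{"claw":0,"dx":0,"dy":6,"dz":0,"twist":0},{"claw":0.3,"dx":0,"dy":10,"dz":0,"twist":0},{"claw":1,"dx":0,"dy":14,"dz":0,"twist":0},{"claw":1,"dx":0,"dy":18,"dz":0,"twist":0},{"claw":1,"dx":0,"dy":22,"dz":0,"twist":0},{"claw":1,"dx":0,"dy":24,"dz":0,"twist":0}]'

```text
time_s: 10.05
position: [0.5567, 0.0181, 0.2682]
tcp_rot: [[0.971, -0.237, -0.016], [-0.238, -0.971, -0.034], [-0.007, 0.037, -0.999]]
force: [-0.3, -0.7, 0.2]
opening: 0.297
```

```bash
python3 -c "
from h import *
# aim the tool so the tip is 200 high above tin
show([0.56,-0.2375,0.2]);save('scene','s8.png');save('top','t8.png')
s=cv2.imread('pics/s8.png')[60:250,200:380];t=cv2.imread('pics/t8.png')[100:260,140:300]
cv2.imwrite('pics/s8c.png',np.hstack([cv2.resize(s,(540,570)),cv2.resize(t,None,fx=1.6,fy=1.6)[:570] if 0 else cv2.copyMakeBorder(cv2.resize(t,(256,256)),0,314,0,0,cv2.BORDER_CONSTANT)]))"
```

```text
t 10.05 pos [0.5567 0.0181 0.2682] hingeframe(mm) [   1.1 -198.2  167.7] F chest [-0.13 -0.72  0.17] open 0.3
 tooly [-0.237 -0.971  0.037] z [-0.016 -0.034 -0.999] j [-8.5 22.4 88.1 -2.2 70.1  6. ]
 go(cm) [ 6.45 24.47  7.68] twist to chest 0.43
```

View pics/s8c.png

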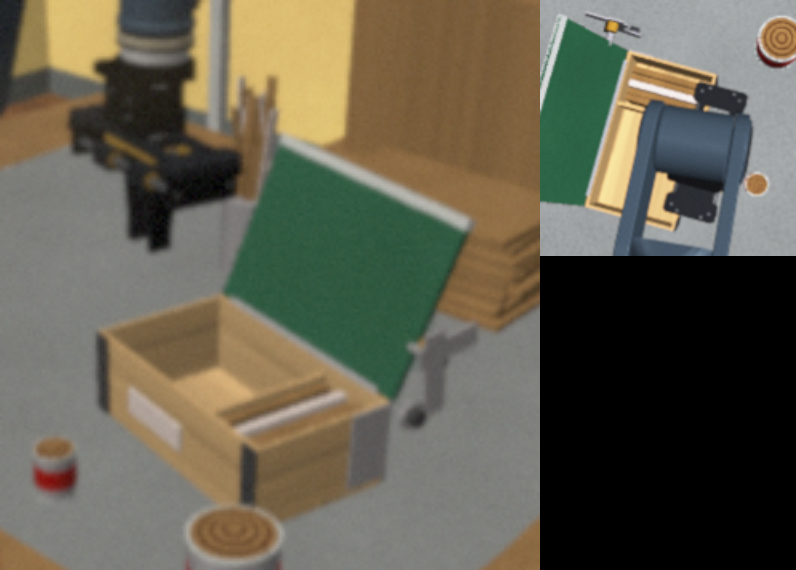

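Call:
arm_command --plan '[{"claw":1,"dx":1,"dy":4,"dz":1,"twist":0},{"claw":1,"dx":2,"dy":8,"dz":2,"twist":0.2},{"claw":1,"dx":3.1,"dy":12,"dz":3.5,"twist":0.4},{"claw":1,"dx":4.2,"dy":16,"dz":5,"twist":0.4},{"claw":1,"dx":5.3,"dy":20,"dz":6.5,"twist":0.4},{"claw":1,"dx":6.2,"dy":23.5,"dz":7.7,"twist":0.4},{"claw":1,"dx":6.4,"dy":24.5,"dz":7.7,"twist":0.4},{"claw":1,"dx":6.4,"dy":24.5,"dz":7.7,"twist":0.4}]'

```text
time_s: 10.82
position: [0.5599, -0.241, 0.1985]
tcp_rot: [[0.968, -0.251, -0.015], [-0.251, -0.967, -0.034], [-0.006, 0.037, -0.999]]
force: [-0.1, 0.3, 0.0]
opening: 0.967
```

```bash
python3 -c "
from h import *
st=show([0.56,-0.2375,0.041]);save('wrist','w9.png');print(proj('wrist',[[.56,-.2375,.075]],st))"
```

```text
t 10.82 pos [ 0.5599 -0.241   0.1985] hingeframe(mm) [  67.7 -448.6   98. ] F chest [-0.19  0.25  0.02] open 0.97
 tooly [-0.251 -0.967  0.037] z [-0.015 -0.034 -0.999] j [-32.7  30.6  85.8  -2.4  63.3 -17.1]
 go(cm) [ 1.000e-02 -9.200e-01  1.572e+01] twist to chest -0.36
[[257.6561076  179.46357281]]
```

View pics/w9.png

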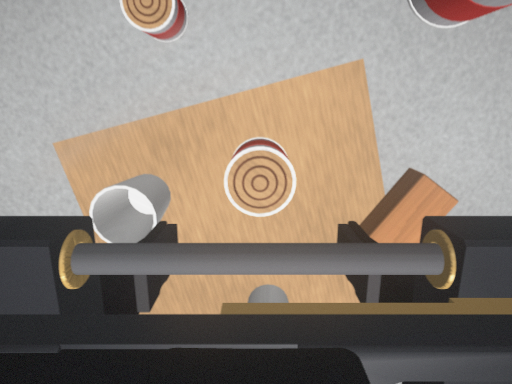

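```bash
python3 -c "
from h import *
st=bot.read_state()
im=cv2.cvtColor(cv2.imread('pics/w9.png'),cv2.COLOR_BGR2HSV)
w=cv2.inRange(im,(0,0,170),(179,60,255));w[:130]=0;w[220:]=0;w[:,:215]=0;w[:,305:]=0
cs,_=cv2.findContours(w,cv2.RETR_EXTERNAL,cv2.CHAIN_APPROX_NONE);c=max(cs,key=cv2.contourArea)
e=cv2.fitEllipse(cv2.convexHull(c));print(e)
P=plane('wrist',[e[0]],.075,st);print(P)
T=P[0].copy();T[2]=.041
show(T); show([T[0],T[1],.10])"
```

```text
((259.6159362792969, 180.9036865234375), (71.13080596923828, 72.72962188720703), 90.32201385498047)
[[ 0.56126968 -0.23651796  0.075     ]]
t 10.87 pos [ 0.5599 -0.2384  0.199 ] hingeframe(mm) [  67.  -446.1   98.5] F chest [-1.08  1.08 -0.09] open 0.98
 tooly [-0.249 -0.968  0.035] z [-0.015 -0.033 -0.999] j [-32.5  30.5  85.9  -2.3  63.3 -17.1]
 go(cm) [ 0.19 -0.77 15.78] twist to chest -0.28
t 10.87 pos [ 0.5599 -0.2384  0.199 ] hingeframe(mm) [  67.  -446.1   98.5] F chest [-1.08  1.08 -0.09] open 0.98
 tooly [-0.249 -0.968  0.035] z [-0.015 -0.033 -0.999] j [-32.5  30.5  85.9  -2.3  63.3 -17.1]
 go(cm) [ 0.15 -0.57  9.88] twist to chest -0.28
```

Call:
arm_command --plan '[{"claw":1,"dx":0.1,"dy":-0.2,"dz":4,"twist":0},{"claw":1,"dx":0.1,"dy":-0.4,"dz":8,"twist":0},{"claw":1,"dx":0.1,"dy":-0.6,"dz":11,"twist":0},{"claw":1,"dx":0.1,"dy":-0.75,"dz":13.5,"twist":0},{"claw":1,"dx":0.1,"dy":-0.8,"dz":15.3,"twist":0},{"claw":1,"dx":0.1,"dy":-0.8,"dz":15.7,"twist":0},{"claw":1,"dx":0.1,"dy":-0.8,"dz":15.7,"twist":0}]'

```text
time_s: 11.45
position: [0.5603, -0.2336, 0.0409]
tcp_rot: [[0.969, -0.247, -0.017], [-0.248, -0.968, -0.031], [-0.009, 0.034, -0.999]]
force: [0.6, 0.1, 0.2]
opening: 1.0
```

```bash
python3 -c "
from h import *
st=show([0.5605,-0.237,0.041])"
```

```text
t 11.45 pos [ 0.5603 -0.2336  0.0409] hingeframe(mm) [  66.2 -441.4  -59.6] F chest [0.52 0.22 0.2 ] open 1.0
 tooly [-0.247 -0.968  0.034] z [-0.017 -0.031 -0.999] j [-32.1  43.1  91.9  -2.9  45.  -15.8]
 go(cm) [ 0.11  0.32 -0.  ] twist to chest -0.17
```

Call:
arm_command --plan '[{"claw":1,"dx":0,"dy":0.3,"dz":0,"twist":0},{"claw":0.74,"dx":0,"dy":0.3,"dz":0,"twist":0},{"claw":0.6,"dx":0,"dy":0.3,"dz":0,"twist":0},{"claw":0.5,"dx":0,"dy":0.3,"dz":0,"twist":0},{"claw":0.4,"dx":0,"dy":0.3,"dz":0,"twist":0},{"claw":0.4,"dx":0,"dy":0.3,"dz":0,"twist":0}]'

```text
time_s: 11.95
position: [0.5606, -0.2372, 0.0419]
tcp_rot: [[0.969, -0.248, -0.015], [-0.248, -0.968, -0.032], [-0.006, 0.035, -0.999]]
force: [-0.1, 0.1, 3.7]
opening: 0.709
```

```bash
python3 -c "
from h import *
st=show([0.5605,-0.237,0.041])"
```

```text
t 11.95 pos [ 0.5606 -0.2372  0.0419] hingeframe(mm) [  67.4 -444.7  -58.6] F chest [-0.14  0.1   3.7 ] open 0.71
 tooly [-0.248 -0.968  0.035] z [-0.015 -0.032 -0.999] j [-32.4  43.   91.8  -2.8  45.  -16.1]
 go(cm) [-0.01 -0.02  0.09] twist to chest -0.19
```

Call:
arm_command --plan '[{"claw":0.4,"dx":0,"dy":0,"dz":-1,"twist":0},{"claw":0.4,"dx":0,"dy":0,"dz":-3,"twist":0},{"claw":0.4,"dx":0,"dy":0,"dz":-6,"twist":0},{"claw":0.4,"dx":0,"dy":0,"dz":-9,"twist":0},{"claw":0.4,"dx":0,"dy":-0.5,"dz":-12.5,"twist":0},{"claw":0.4,"dx":0,"dy":-2,"dz":-16,"twist":0},{"claw":0.4,"dx":0,"dy":-3,"dz":-17,"twist":0}]'

```text
time_s: 12.53
position: [0.573, -0.2031, 0.2168]
tcp_rot: [[0.969, -0.249, -0.006], [-0.249, -0.968, -0.036], [0.003, 0.036, -0.999]]
force: [1.4, 0.2, -1.6]
opening: 0.706
```

```bash
python3 -c "
from h import *
st=show([0.5348,0.1403,0.215]);save('scene','s10.png')"
```

```text
t 12.53 pos [ 0.573  -0.2031  0.2168] hingeframe(mm) [  71.  -408.7  116.3] F chest [ 1.28  0.55 -1.61] open 0.71
 tooly [-0.249 -0.968  0.036] z [-0.006 -0.036 -0.999] j [-29.   29.1  85.3  -2.2  64.9 -13.7]
 go(cm) [-12.24 -32.3   -1.04] twist to chest -0.25
```

View pics/s10.png

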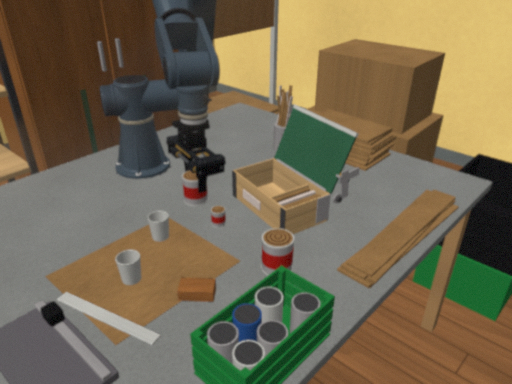

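The tin hangs upright in the gripper at (193,188), and the lid stands open.

Call:
arm_command --plan '[{"claw":0.4,"dx":-0.8,"dy":-2,"dz":0,"twist":0},{"claw":0.4,"dx":-2,"dy":-5.4,"dz":-0.2,"twist":0},{"claw":0.4,"dx":-3.4,"dy":-9.1,"dz":-0.4,"twist":0},{"claw":0.4,"dx":-4.8,"dy":-12.8,"dz":-0.5,"twist":0},{"claw":0.4,"dx":-6.2,"dy":-16.5,"dz":-0.6,"twist":0},{"claw":0.4,"dx":-7.6,"dy":-20.2,"dz":-0.8,"twist":0},{"claw":0.4,"dx":-8.8,"dy":-23.4,"dz":-0.9,"twist":0},{"claw":0.4,"dx":-9.5,"dy":-25,"dz":-1,"twist":0}]'

```text
time_s: 13.25
position: [0.5401, 0.0687, 0.2152]
tcp_rot: [[0.97, -0.244, -0.011], [-0.244, -0.969, -0.033], [-0.003, 0.035, -0.999]]
force: [0.4, 0.1, -2.3]
opening: 0.702
```

```bash
python3 -c "
from h import *
st=show([0.5348,0.1403,0.2])"
```

```text
t 13.25 pos [0.5401 0.0687 0.2152] hingeframe(mm) [ -27.4 -153.1  114.7] F chest [ 0.33  0.23 -2.35] open 0.7
 tooly [-0.244 -0.969  0.035] z [-0.011 -0.033 -0.999] j [-3.4 24.9 93.5 -2.2 62.1 11.8]
 go(cm) [-2.26 -6.86  1.29] twist to chest 0.02
```

Call:
arm_command --plan '[{"claw":0.4,"dx":-0.8,"dy":-2.4,"dz":0,"twist":0},{"claw":0.4,"dx":-1.6,"dy":-5,"dz":0.2,"twist":0},{"claw":0.4,"dx":-2.2,"dy":-6.5,"dz":0.7,"twist":0},{"claw":0.4,"dx":-2.3,"dy":-6.9,"dz":1.2,"twist":0},{"claw":0.4,"dx":-2.3,"dy":-6.9,"dz":1.2,"twist":0}]'

```text
time_s: 13.67
position: [0.5322, 0.1414, 0.1982]
tcp_rot: [[0.97, -0.241, -0.017], [-0.242, -0.97, -0.034], [-0.008, 0.037, -0.999]]
force: [-0.3, -0.6, -2.5]
opening: 0.706
```

```bash
python3 -c "
from h import *
st=show([0.5348,0.1403,0.06]);save('scene','s11.png');save('top','t11.png');save('wrist','w11.png')
s=cv2.imread('pics/s11.png')[60:250,180:400]
cv2.imwrite('pics/s11c.png',cv2.resize(s,None,fx=3.5,fy=3.1))"
```

```text
t 13.67 pos [0.5322 0.1414 0.1982] hingeframe(mm) [-52.8 -84.6  97.7] F chest [-0.18 -0.7  -2.47] open 0.71
 tooly [-0.241 -0.97   0.037] z [-0.017 -0.034 -0.999] j [ 4.3 26.9 93.3 -2.1 61.  19.3]
 go(cm) [ 0.4  -0.46 13.81] twist to chest 0.18
```

View pics/s11c.png

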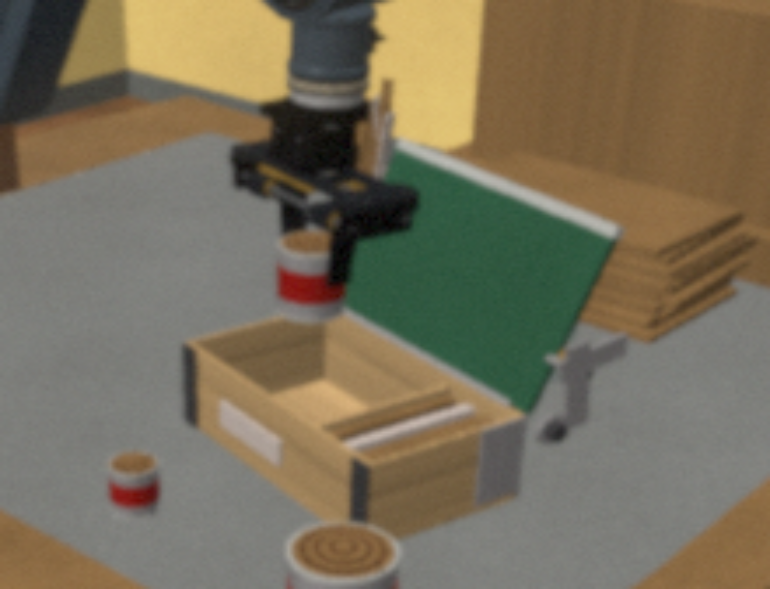

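View pics/w11.png

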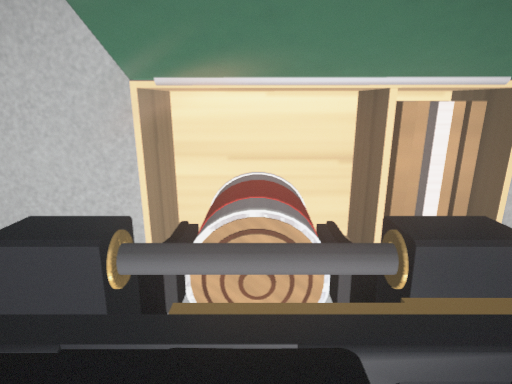

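Call:
arm_command --plan '[{"claw":0.4,"dx":0.1,"dy":-0.1,"dz":3,"twist":0},{"claw":0.4,"dx":0.2,"dy":-0.2,"dz":6,"twist":0},{"claw":0.4,"dx":0.3,"dy":-0.3,"dz":9,"twist":0},{"claw":0.4,"dx":0.4,"dy":-0.4,"dz":11.5,"twist":0},{"claw":0.4,"dx":0.4,"dy":-0.5,"dz":13.3,"twist":0},{"claw":0.4,"dx":0.4,"dy":-0.5,"dz":14,"twist":0},{"claw":0.4,"dx":0.4,"dy":-0.5,"dz":14,"twist":0}]'

```text
time_s: 14.4
position: [0.5369, 0.1375, 0.0585]
tcp_rot: [[0.969, -0.246, -0.016], [-0.247, -0.968, -0.034], [-0.007, 0.037, -0.999]]
force: [-0.9, 0.3, -3.3]
opening: 0.704
```

```bash
python3 -c "
from h import *
st=show([0.5348,0.1403,0.047])"
```

```text
t 14.4 pos [0.5369 0.1375 0.0585] hingeframe(mm) [-47.3 -87.2 -42. ] F chest [-0.96  0.05 -3.25] open 0.7
 tooly [-0.246 -0.968  0.037] z [-0.016 -0.034 -0.999] j [ 3.9 39.1 98.5 -2.7 43.4 20.2]
 go(cm) [-0.26 -0.26  1.15] twist to chest -0.1
```

Call:
arm_command --plan '[{"claw":0.4,"dx":-0.1,"dy":-0.1,"dz":0.3,"twist":0},{"claw":0.4,"dx":-0.2,"dy":-0.1,"dz":0.6,"twist":0},{"claw":0.4,"dx":-0.2,"dy":-0.1,"dz":0.8,"twist":0},{"claw":0.4,"dx":-0.2,"dy":-0.1,"dz":0.9,"twist":0},{"claw":0.4,"dx":-0.2,"dy":-0.1,"dz":1.0,"twist":0}]'

```text
time_s: 14.82
position: [0.5355, 0.1387, 0.0491]
tcp_rot: [[0.969, -0.246, -0.015], [-0.247, -0.969, -0.034], [-0.006, 0.037, -0.999]]
force: [-1.0, -0.4, -2.7]
opening: 0.707
```

```bash
python3 -c "
from h import *
st=show([0.5348,0.1403,0.047])"
```

```text
t 14.82 pos [0.5355 0.1387 0.0491] hingeframe(mm) [-49.  -86.4 -51.4] F chest [-0.9  -0.66 -2.72] open 0.71
 tooly [-0.246 -0.969  0.037] z [-0.015 -0.034 -0.999] j [ 4.  40.  99.  -2.8 42.1 20.4]
 go(cm) [-0.1  -0.15  0.21] twist to chest -0.1
```

Call:
arm_command --plan '[{"claw":0.4,"dx":0,"dy":0,"dz":0.1,"twist":0},{"claw":0.4,"dx":0,"dy":0,"dz":0.2,"twist":0},{"claw":0.4,"dx":0,"dy":0,"dz":0.2,"twist":0}]'

```text
time_s: 15.07
position: [0.5355, 0.1387, 0.0472]
tcp_rot: [[0.969, -0.246, -0.015], [-0.246, -0.969, -0.034], [-0.006, 0.037, -0.999]]
force: [-0.2, 0.7, -2.9]
opening: 0.707
```

Call:
arm_command --plan '[{"claw":0.4,"dx":0,"dy":0,"dz":0.1,"twist":0},{"claw":0.4,"dx":0,"dy":0,"dz":0.15,"twist":0}]'

```text
time_s: 15.23
position: [0.5355, 0.1386, 0.0469]
tcp_rot: [[0.969, -0.246, -0.014], [-0.246, -0.969, -0.034], [-0.005, 0.037, -0.999]]
force: [-2.6, -0.9, 10.9]
opening: 0.707
```

```bash
python3 -c "
from h import *
st=show([0.5348,0.1403,0.047])"
```

```text
t 15.23 pos [0.5355 0.1386 0.0469] hingeframe(mm) [-48.9 -86.5 -53.6] F chest [-2.32 -1.56 10.92] open 0.71
 tooly [-0.246 -0.969  0.037] z [-0.014 -0.034 -0.999] j [ 4.  40.2 99.  -2.9 41.8 20.4]
 go(cm) [-0.11 -0.14 -0.02] twist to chest -0.08
```

Call:
arm_command --plan '[{"claw":0.4,"dx":0,"dy":0,"dz":0,"twist":0},{"claw":0.8,"dx":0,"dy":0,"dz":0,"twist":0},{"claw":0.95,"dx":0,"dy":0,"dz":0,"twist":0},{"claw":0.95,"dx":0,"dy":0,"dz":0,"twist":0},{"claw":0.95,"dx":0,"dy":0,"dz":0,"twist":0},{"claw":0.95,"dx":0,"dy":0,"dz":0,"twist":0}]'

```text
time_s: 15.73
position: [0.5356, 0.1386, 0.0468]
tcp_rot: [[0.969, -0.246, -0.014], [-0.246, -0.969, -0.034], [-0.005, 0.037, -0.999]]
force: [-0.2, -0.2, 0.6]
opening: 0.93
```

```bash
python3 -c "
from h import *
st=show();save('wrist','w12.png')"
```

```text
t 15.73 pos [0.5356 0.1386 0.0468] hingeframe(mm) [-48.8 -86.4 -53.7] F chest [-0.15 -0.26  0.57] open 0.93
 tooly [-0.246 -0.969  0.037] z [-0.014 -0.034 -0.999] j [ 4.  40.2 99.  -2.9 41.8 20.4]
```

View pics/w12.png

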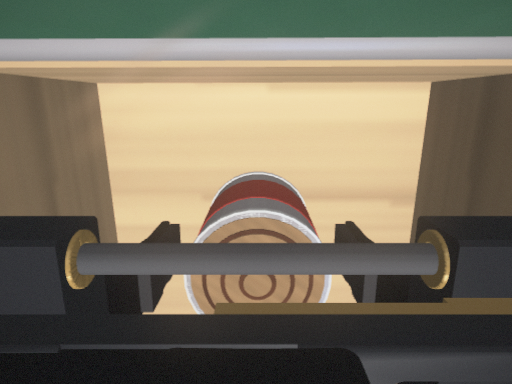

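Released: the fingers at (165,260) and (350,260) are clear of the tin on both sides. Rising straight up, then away.

Call:
arm_command --plan '[{"claw":0.95,"dx":0,"dy":0.0,"dz":-1,"twist":0},{"claw":0.95,"dx":0,"dy":0.1,"dz":-3,"twist":0},{"claw":0.95,"dx":0,"dy":0.2,"dz":-6,"twist":0},{"claw":0.95,"dx":0,"dy":0.3,"dz":-9.5,"twist":0},{"claw":0.95,"dx":0,"dy":0.5,"dz":-13,"twist":0},{"claw":0.95,"dx":0,"dy":2,"dz":-16.5,"twist":0},{"claw":0.95,"dx":0,"dy":5,"dz":-18,"twist":0},{"claw":0.95,"dx":0,"dy":8,"dz":-18,"twist":0}]'

```text
time_s: 16.45
position: [0.5213, 0.0672, 0.235]
tcp_rot: [[0.97, -0.243, -0.003], [-0.243, -0.969, -0.035], [0.005, 0.035, -0.999]]
force: [0.7, 0.0, -0.1]
opening: 0.948
```

Call:
arm_command --plan '[{"claw":0.95,"dx":-2,"dy":4,"dz":0,"twist":0},{"claw":0.95,"dx":-4,"dy":8,"dz":0,"twist":0},{"claw":0.95,"dx":-4,"dy":12,"dz":0,"twist":0},{"claw":0.95,"dx":-4,"dy":16,"dz":0,"twist":0},{"claw":0.95,"dx":-4,"dy":20,"dz":0,"twist":0},{"claw":0.95,"dx":-4,"dy":22,"dz":0,"twist":0},{"claw":0.95,"dx":-4,"dy":22,"dz":0,"twist":0}]'

```text
time_s: 17.03
position: [0.4287, -0.1402, 0.2435]
tcp_rot: [[0.969, -0.249, -0.002], [-0.248, -0.968, -0.038], [0.008, 0.037, -0.999]]
force: [0.6, -0.0, 0.4]
opening: 0.953
```

```bash
python3 -c "
from h import *
st=show();save('scene','s13.png');save('top','t13.png')
s=cv2.imread('pics/s13.png')[60:280,140:400]
cv2.imwrite('pics/s13c.png',cv2.resize(s,None,fx=3,fy=2.7))"
```

```text
t 17.03 pos [ 0.4287 -0.1402  0.2435] hingeframe(mm) [ -84.2 -382.9  143. ] F chest [0.56 0.13 0.38] open 0.95
 tooly [-0.249 -0.968  0.037] z [-0.002 -0.038 -0.999] j [-31.   14.9 104.9  -2.2  59.2 -15.5]
```

View pics/s13c.png

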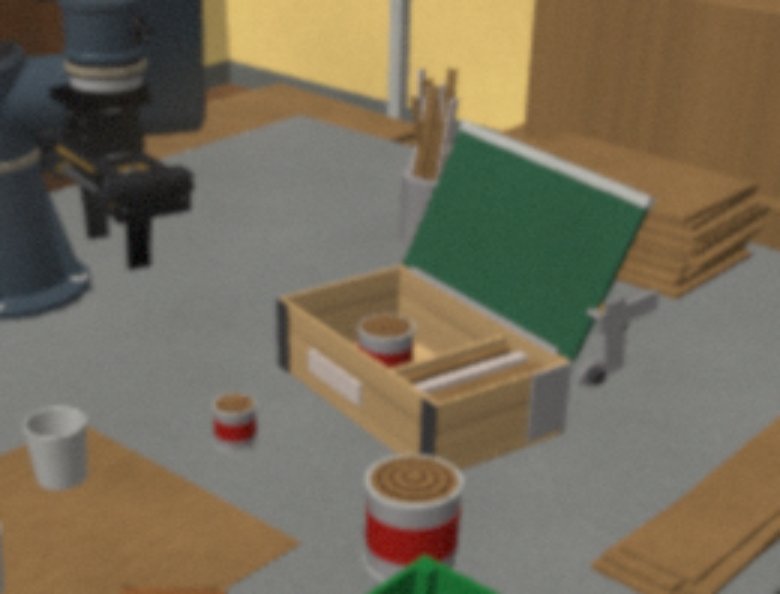

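View pics/t13.png

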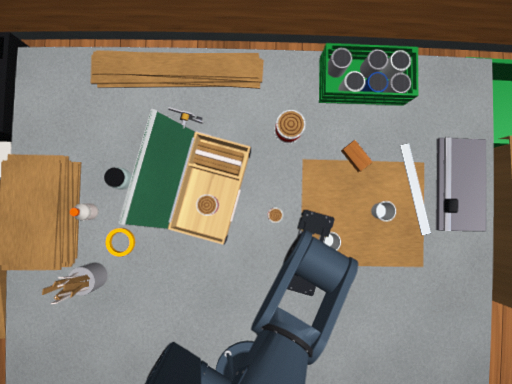

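The tin stands upright in the bay, at (207,205) in the top view. The lid is open and the other things look unmoved.

Call:
arm_command --plan '[{"claw":0.95,"dx":0,"dy":0,"dz":0,"twist":0},{"claw":0.95,"dx":0,"dy":0,"dz":0,"twist":0},{"claw":0.95,"dx":0,"dy":0,"dz":0,"twist":0},{"claw":0.95,"dx":0,"dy":0,"dz":0,"twist":0}]'

```text
time_s: 17.47
position: [0.4289, -0.1354, 0.2429]
tcp_rot: [[0.97, -0.244, -0.003], [-0.244, -0.969, -0.034], [0.006, 0.034, -0.999]]
force: [-0.7, 0.3, -0.5]
opening: 0.947
```

```bash
python3 -c "
from h import *
print(plane('top',[[207,205]],.08))
a=cv2.imread('pics/t0.png');b=cv2.imread('pics/t13.png')
d=cv2.absdiff(a,b).max(2)>60
for n,(u0,v0,u1,v1) in dict(block=(335,135,380,175),ruler=(395,140,435,240),tinc=(370,198,400,225),tape=(100,222,138,260),jar=(100,162,132,192),glue=(65,200,100,222),big=(270,105,310,145),small=(265,205,287,225)).items(): print(n,int(d[v0:v1,u0:u1].sum()))
s7=cv2.imread('pics/s10.png');s13=cv2.imread('pics/s13.png');print('lid diff',int((cv2.absdiff(s7,s13).max(2)>50)[105:190,300:360].sum()))
bot.hand_in()"
```

```text
[[0.5314684  0.13496568 0.08      ]]
block 0
ruler 0
tinc 0
tape 36
jar 1
glue 0
big 0
small 0
lid diff 0
the job is handed in; nothing more can be done
```

The job is done and handed in at about 17.5 s: the lid stands open by itself and the packed tin with the red band stands upright in the empty bay.

- **Lid:** I pushed it up by its lip with the closed fingers. The largest push I read was about 11.5 N. Readings come only at the end of each move, so a short peak between them is not ruled out. The sprung roller came in at about 1.73 rad. The lid then moved on by itself while the finger stood still and the force fell to zero. It never pressed against the end stop through the finger, and pictures taken 4.5 s apart show it unmoved.
- **Tin:** I took the middle-sized one. I lowered it until the floor contact read about 11 N, let go and rose clear. In the top view it stands about 6 mm from the bay's centre, within the bay.
- **Other things:** Block, ruler, one of the two bare tins, glue, large tin and small tin show no change in the top view, and the jar shows one pixel. The tape region showed 36 changed pixels; I did not look into why. The arm hid the other bare tin in the last top view, so I did not measure it. The gripper passed about 17 cm above it.
- **Tool tilt:** the tool picked up about 2° of tilt during the push, which the grasp and placing tolerated.

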